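# Feed the row of milk sample bottles home and lock it

### The job

Push the row of four milk sample bottles along the feed track as one train until the front bottle is fully home against the end stop: push at the last bottle only, keep the row together and every bottle upright on the track. Then push the keeper arm round with a fingertip until it lies fully across the track behind the last bottle. Do not pick anything up, leave the other things where they stand, and finish clear of everything.

Things in the scene. Friction and masses are not known exactly. Their poses are not given: they have to be found in the camera images.
- track: fixed aluminium feed track, 136 mm wide (x), 500 mm long (y), level on the worktop. Origin: centre of its underside; +y is the travel direction, to the end stop; +x the side of the keeper's pivot; z up. Channel 79 mm wide, centred on x = 0, between steel guide bars 8 mm thick that reach up to z = 40 mm; open at its -y end
- track_floor (a point): point on the middle of the slippery white strip (friction about 0.25) on which the bottles stand, 10 mm above the worktop, right above the track's origin
- end_stop (a point): centre of the end stop's rubber face, 40 mm above the worktop, at x = 0, y = +215 mm of the track; the stop plate reaches up to z = 70 mm. The front bottle's side must rest here; the home row then reaches back to y = -82 mm
- keeper (a joint): keeper arm's angle: 0 = arm points back along the track (track -y), negative = swung outward, away from the channel, pi/2 (its stop) = across the channel, pointing to track -x, its front face 4 mm behind a home row. Starts between -0.30 and -0.02. It turns stiffly (about 0.06 N m) and stays where it is left
- keeper_pivot (a point): upright pivot axis of the keeper arm, at x = +58, y = -91 mm of the track, 58 mm above the worktop. The arm is a steel bar 10 mm thick, reaching 102 mm from the axis, at 52 to 64 mm above the worktop: it passes over the guide bars
- keeper_pin (a point): top of the upright round push pin on the keeper arm, 12 mm in diameter, 90 mm from the pivot axis, reaching from 64 mm to 120 mm above the worktop
- bottle_1: front bottle of the row, nearest the end stop: glass milk sample bottle with a white push cap, 74 mm in diameter, 136 mm high (straight body to about 75 mm, then a shoulder; cap 53 mm wide from 108 mm up), about 0.31 kg; origin at the centre of its underside. The row starts 50 to 130 mm short of the stop, the bottles touching one another
- bottle_2: second bottle of the row: glass milk sample bottle with a white push cap, 74 mm in diameter, 136 mm high (straight body to about 75 mm, then a shoulder; cap 53 mm wide from 108 mm up), about 0.31 kg; origin at the centre of its underside. 
- bottle_3: third bottle of the row: glass milk sample bottle with a white push cap, 74 mm in diameter, 136 mm high (straight body to about 75 mm, then a shoulder; cap 53 mm wide from 108 mm up), about 0.31 kg; origin at the centre of its underside. 
- bottle_4: last bottle of the row, farthest from the end stop, the only one to be pushed: glass milk sample bottle with a white push cap, 74 mm in diameter, 136 mm high (straight body to about 75 mm, then a shoulder; cap 53 mm wide from 108 mm up), about 0.31 kg; origin at the centre of its underside. 
- spare_bottle: bystander: a fifth, like milk sample bottle standing on the worktop to the right of the track; 74 mm in diameter, 136 mm high, origin at the centre of its underside
- cup: bystander: tapered lilac sample cup with a dark rim behind the track, 49 mm wide, 64 mm high, origin at the centre of its underside
- marker: bystander: marker pen, 135 mm long, 17 mm thick, lying on the worktop to the left of the track; origin at the centre of its underside
Not all that is in view belongs to the job. What is shaped like the bottle_1 but blue is not meant. Leave any blue or purple look-alike of the bottle_4 alone.

How it is judged:
On the way, in this order (a step that is already met when the one before it is completed fails the run):
1. the whole row stands home against the end stop, at rest, with the keeper still open (y of bottle_1 in the frame of track above 0.173 m and horizontal distance between bottle_1 and bottle_2 below 0.079 m and horizontal distance between bottle_2 and bottle_3 below 0.079 m and horizontal distance between bottle_3 and bottle_4 below 0.079 m and angle between each of bottle_1, bottle_2, bottle_3, bottle_4's own z axis and vertical below 0.1 rad and z of each of bottle_1, bottle_2, bottle_3, bottle_4 in the frame of track below 0.016 m and linear speed of each of bottle_1, bottle_2, bottle_3, bottle_4 below 0.02 m/s and value of joint keeper below 1 rad), for 0.2 s.
2. the keeper arm lies across the track behind the last bottle (y of bottle_1 in the frame of track above 0.173 m and horizontal distance between bottle_1 and bottle_2 below 0.079 m and horizontal distance between bottle_2 and bottle_3 below 0.079 m and horizontal distance between bottle_3 and bottle_4 below 0.079 m and angle between each of bottle_1, bottle_2, bottle_3, bottle_4's own z axis and vertical below 0.1 rad and z of each of bottle_1, bottle_2, bottle_3, bottle_4 in the frame of track below 0.016 m and value of joint keeper above 1.47 rad), for 0.2 s.
At the end, for the whole second after the job is handed in: the front bottle's side is within 5 mm of the end stop, neighbouring bottles are within 5 mm of touching, all four stand upright (within 0.1 rad) on the track at rest, and the keeper arm is across the track (joint above 1.47 rad of 1.571) (all of step 2 and linear speed of each of bottle_1, bottle_2, bottle_3, bottle_4 below 0.02 m/s).
It fails at once if the row comes apart (a gap of more than 14 mm between neighbours) (horizontal distance between bottle_1 and bottle_2 above 0.088 m or horizontal distance between bottle_2 and bottle_3 above 0.088 m or horizontal distance between bottle_3 and bottle_4 above 0.088 m).
It fails at once if a bottle of the row is lifted (12 mm) or tips (0.3 rad) (z of any of bottle_1, bottle_2, bottle_3, bottle_4 in the frame of track above 0.022 m or angle between any of bottle_1, bottle_2, bottle_3, bottle_4's own z axis and vertical above 0.3 rad).
It fails at once if the fingers push one of the first three bottles (contact force between the fingers and bottle_1 above 1 N or contact force between the fingers and bottle_2 above 1 N or contact force between the fingers and bottle_3 above 1 N).
It fails at once if a bystander is moved by more than 20 mm (distance of any of spare_bottle, cup, marker from where it was at the start of the episode above 0.02 m).
It also fails if it takes over 54 s, if anything falls off the work surface, if the arm or the gripper's body presses on something with over 40 N, if the wrist force passes 120 N, or if a joint passes its speed limit or range.

### The arm

A 6-joint arm with a two-finger parallel gripper is mounted at the origin on a cart in front of the work surface, level with it; the furniture and walls round the work are solid. World frame = base frame: x ahead of the robot, y to its left, z up, the work surface at z = 0. Lengths are in m, angles in rad, forces in N, time in s.
With the tool pointing down it reaches from about 0.3 to 0.775 m from the base axis. Payload 14.6 kg.
Tool frame: the origin (TCP) lies midway between the tips of the shut fingers; the grasp point (between the pads) lies 19 mm behind it (ctrl.grip_depth is the distance from the TCP to the grasp point, in m); z points along the fingers, x is the direction in which the jaws open and shut, and the axes are right-handed (so a half turn about z gives the same grasp; the last joint's range is limited). The gripper opens to 94 mm and grips with 3 to 60 N. Pads are 16 mm wide; open, the fingers measure 119 mm over their backs; the gripper's body (75 mm by 177 mm) begins 78 mm behind the grasp point.
Start: joints at [1.128, 0.3, 1.521, -0, 1.321, -0.067], TCP at [0.202, 0.512, 0.205] pointing down, gripper open.
Joint ranges: [-3.03, 3.03], [-0.79, 2.21], [0.23, 2.52], [-1.04, 4.18], [0, 3.07], [-2.55, 2.55]. Speed limits (rad/s): [2.22, 2.22, 2.57, 3.14, 3.14, 3.14].

### API

Orientations are given as [roll, pitch, yaw] about the fixed x, y, z axes, in that order (R = Rz(yaw) Ry(pitch) Rx(roll)).
In Python, from station import ctrl gives the robot as it stands.
- The arm moves only by the tool play_rows, never from a script. Its argument "steps" is a list that holds one entry, the list of rows, each a list of 7 numbers: the shift along the tool's x, y, z in cm, then the turn, a rotation vector about the tool's x, y, z in rad, then the opening, from 0 (shut) to 1 (fully open). In form: [[[x, y, z, ax, ay, az, hand], ...]]. A call has 1 to 20 rows; each row is the pose to reach, as a shift and turn from the pose measured when the call began, along the tool's axes at that moment; what a row does not reach only later rows make up. A row lasts 1/12 s, in which the tool goes at most 41.7 mm and 7.16 degrees, less where a joint would pass 70% of its speed; a pose out of reach is approached as far as the arm can. A call with a gripper value outside its range is refused whole. The fingers move at their own pace and stop on an object; "force" is the grip in N (left out, the last holds). Time passes only in rows, so rows that repeat a pose let the fingers close. It gives the time, the measured TCP pose, the force and the opening at its end, in the units of the state.
- ctrl.get_obs(): the state, without advancing time (a new reading comes with each control period).
- ctrl.camera(name): name is "scene" or "top" or "wrist"; returns a dict with "frame" (384x512x3 uint8, blue, green, red), "fovy" (degrees; the focal length in pixels is half the picture's height over the tangent of half this angle, whatever the lens; pixels are square), "cx", "cy" (the principal point, pixels), "D" ([k1, k2, p1, p2, k3] as OpenCV has them; the pictures are not rectified), "world_to_cam" (4x4, takes a point from world to camera coordinates). Camera axes: x right, y up, looking along -z (the intrinsics and any distortion apply to the point x, -y, -z); pixel columns grow to the right and rows downward; lengths in m; the calibration is good to about 2 mm. A picture is of the moment at which its call begins. There is no depth.
- ctrl.hand_in(): hands the job in, once; it reports no verdict.
The state is a dict: "time_s": time; "qpos": joint angles; "joint_vel": joint speeds; "tau": joint torques, N m; "ee_pos": TCP position; "eef_rot": TCP orientation; "force": force on the tool from outside, world axes, zero at the start; "moment": the same for the moment, N m; "grip_width": finger opening in m.
Only numpy, scipy, OpenCV 4.12 (cv2) and the standard library are available. Lean on these libraries where they do the work, as an engineer would, in place of code of your own. Each camera call takes 0.05 s, during which the arm holds its last target. There are 200 camera calls.

## Working session

There is one attempt and no reset: what is moved stays moved. The work goes in short steps, Python scripts to look and compute and a tool call to move; the robot and the scene stay as the last step left them, time stands still between calls to the robot, and variables do not carry over. Pictures are saved under pics/ and viewed, about 8 in all and at most 12, crops included, and the job is handed in when it is done.

Besides the shell and the picture viewer there is one more tool, called after "Emit:" as name(argument=value, ...) on one line, values as JSON. play_rows: Moves the arm, as the interface text tells. Its arguments: {"type":"object","properties":{"steps":{"type":"array"},"force":{"type":"number"}},"required":["steps"]}

```bash
mkdir -p pics; cat > h.py <<'E'
import numpy as np, cv2
from station import ctrl
def grab(n,save=None):
    c=ctrl.camera(n)
    if save: cv2.imwrite('pics/'+save,c['frame'])
    return c
def K(c):
    f=c['frame'].shape[0]/2/np.tan(np.radians(c['fovy'])/2)
    return np.array([[f,0,c['cx']],[0,f,c['cy']],[0,0,1.]])
def ray(c,uv,z):
    p=cv2.undistortPoints(np.array(uv,float).reshape(-1,1,2),K(c),np.array(c['D'],float))[:,0]
    T=np.array(c['world_to_cam']);R=T[:3,:3];o=-R.T@T[:3,3]
    d=np.c_[p[:,0],-p[:,1],-np.ones(len(p))]@R
    return o+d*((z-o[2])/d[:,2])[:,None]
def proj(c,P):
    T=np.array(c['world_to_cam']);q=np.array(P,float).reshape(-1,3)@T[:3,:3].T+T[:3,3]
    q=q*[1,-1,-1]
    return cv2.projectPoints(q,np.zeros(3),np.zeros(3),K(c),np.array(c['D'],float))[0][:,0]
E
python3 - <<'E'
from h import *
a=grab('scene');b=grab('top')
cv2.imwrite('pics/a.png',cv2.resize(a['frame'],(800,600)));cv2.imwrite('pics/b.png',cv2.resize(b['frame'],(800,600)))
np.save('top.npy',b,allow_pickle=True)
for c in(a,b):
    T=np.array(c['world_to_cam']);print(-T[:3,:3].T@T[:3,3],c['fovy'],c['D'])
print(ctrl.get_obs())
E
```

```text
[-0.1106721   0.90770211  1.18270353] 42.4107937865964 [-0.01633119  0.          0.          0.          0.        ]
[ 0.3166807  -0.00203047  1.81843445] 45.9659882968882 [-0.06928808  0.          0.          0.          0.        ]
{'time_s': 0.1, 'qpos': array([ 1.12839849e+00,  3.00365566e-01,  1.52146570e+00, -1.77569719e-05,
        1.32066704e+00, -6.65997007e-02]), 'joint_vel': array([-0.00023917, -0.00197507, -0.00414284, -0.00067997, -0.00040056,
       -0.00175603]), 'tau': array([ 2.60922556e-03, -5.32640433e+01, -3.53287733e+01,  7.10062799e-02,
        2.35447695e-02, -5.40810038e-05]), 'ee_pos': array([0.20177753, 0.51143043, 0.20499302]), 'eef_rot': array([-3.14154954e+00,  9.04784922e-04,  1.19500262e+00]), 'force': array([-0.33705323,  0.07902082, -0.36244009]), 'moment': array([-0.03377784, -0.04476607,  0.00597038]), 'grip_width': 0.09384689991295993}
```

View pics/b.png

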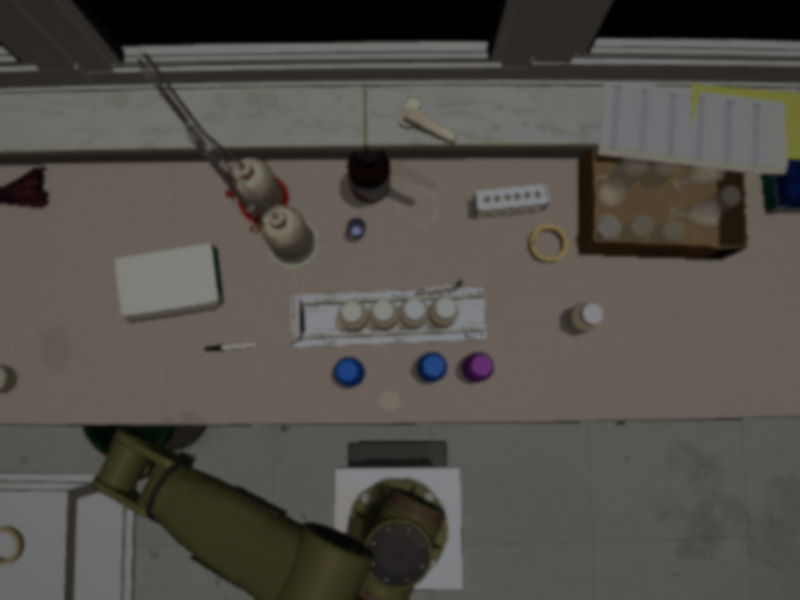

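View pics/a.png

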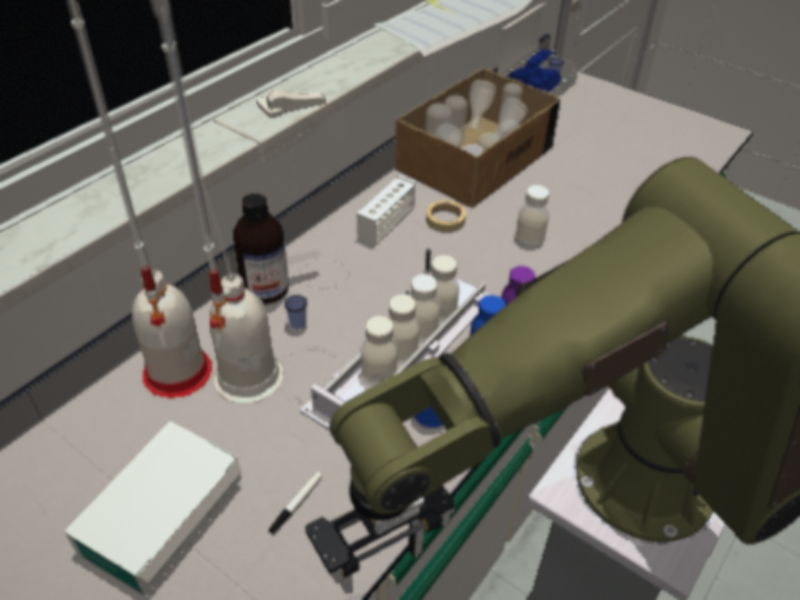

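```bash
python3 - <<'E'
from h import *
c=grab('top')
s=.64
print('track',ray(c,np.array([[291,293],[293,346],[485,287],[486,339]])*s,.03).round(3).tolist())
print('caps',ray(c,np.array([[352,315],[384,313],[414,311],[444,310]])*s,.136).round(3).tolist())
print('pin',ray(c,np.array([[459,284]])*s,.12).round(3))
print('spare,cup,marker',ray(c,np.array([[588,316],[356,230],[230,347]])*s,.07).round(3).tolist())
print('blue',ray(c,np.array([[349,372],[432,366],[479,366]])*s,.12).round(3).tolist())
w=grab('wrist');T=np.array(w['world_to_cam']);print(-T[:3,:3].T@T[:3,3],T[:3,:3],w['fovy'])
im=c['frame'][170:230,175:325];cv2.imwrite('pics/c.png',cv2.convertScaleAbs(cv2.resize(im,None,fx=5,fy=5,interpolation=cv2.INTER_CUBIC),alpha=1.4))
E
```

```text
track [[0.591, 0.267, 0.03], [0.456, 0.26, 0.03], [0.603, -0.231, 0.03], [0.469, -0.23, 0.03]]
caps [[0.521, 0.104, 0.136], [0.525, 0.027, 0.136], [0.529, -0.045, 0.136], [0.531, -0.117, 0.136]]
pin [[ 0.596 -0.156  0.12 ]]
spare,cup,marker [[0.521, -0.482, 0.07], [0.746, 0.098, 0.07], [0.451, 0.411, 0.07]]
blue [[0.385, 0.112, 0.12], [0.398, -0.087, 0.12], [0.397, -0.2, 0.12]]
[0.14074091 0.5353727  0.38529188] [[ 3.66922962e-01  9.30251277e-01 -3.17088226e-04]
 [-9.05863733e-01  3.57226100e-01 -2.27597034e-01]
 [-2.11609159e-01  8.37978166e-02  9.73755354e-01]] 60.01520429114771
```

View pics/c.png

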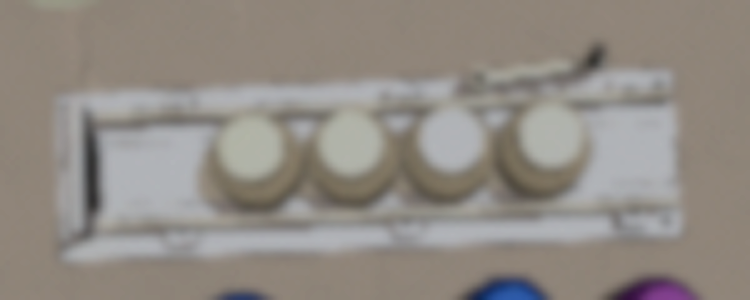

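Emit:
play_rows(steps=[[[-14, 14, -4.5, 0, 0, 0.3, 0], [-27, 28, -4.5, 0, 0, 0.6, 0], [-41, 42, -4.5, 0, 0, 0.9, 0], [-55, 57, -4.5, 0, 0, 1.17, 0], [-55, 57, -4.5, 0, 0, 1.17, 0], [-55, 57, -4.5, 0, 0, 1.17, 0], [-55, 57, -4.5, 0, 0, 1.17, 0], [-55, 57, -4.5, 0, 0, 1.17, 0], [-55, 57, -4.5, 0, 0, 1.17, 0], [-55, 57, -4.5, 0, 0, 1.17, 0], [-55, 57, -4.5, 0, 0, 1.17, 0], [-55, 57, -4.5, 0, 0, 1.17, 0], [-55, 57, -4.5, 0, 0, 1.17, 0], [-55, 57, -4.5, 0, 0, 1.17, 0], [-55, 57, -4.5, 0, 0, 1.17, 0], [-55, 57, -4.5, 0, 0, 1.17, 0], [-55, 57, -4.5, 0, 0, 1.17, 0], [-55, 57, -4.5, 0, 0, 1.17, 0], [-55, 57, -4.5, 0, 0, 1.17, 0], [-55, 57, -4.5, 0, 0, 1.17, 0]]])

```text
time_s: 1.87
ee_pos: [0.5311, -0.2144, 0.2492]
eef_rot: [3.141, 0.002, 0.021]
force: [-1.9, 1.3, -1.2]
grip_width: 0.0004
```

```bash
python3 - <<'E'
from h import *
w=grab('wrist');np.save('w1.npy',w,allow_pickle=True)
o=ctrl.get_obs();print(o['ee_pos'],o['eef_rot'],o['force'])
cv2.imwrite('pics/d.png',cv2.resize(w['frame'],(800,600)))
E
```

```text
[ 0.53050065 -0.21223147  0.24912153] [3.14157573e+00 1.99474930e-03 2.16814935e-02] [-0.07005049  0.69257207 -0.55359953]
```

View pics/d.png

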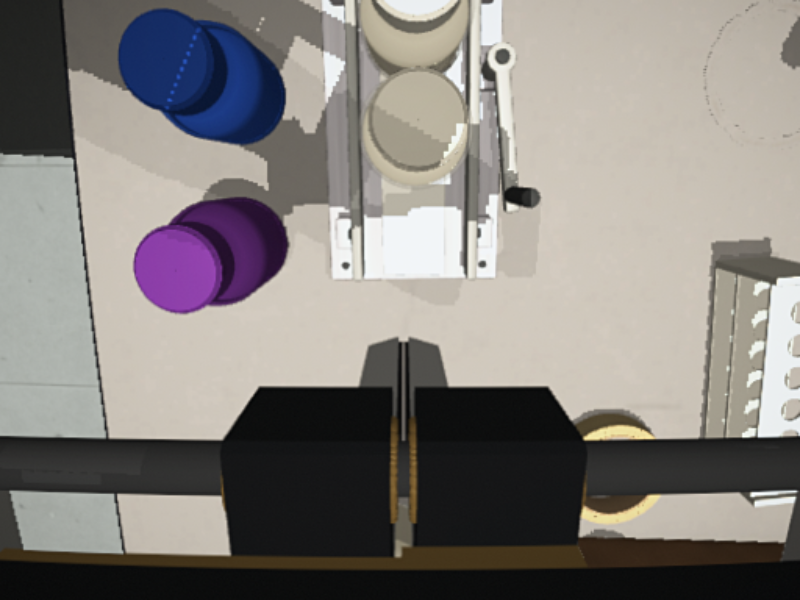

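```bash
python3 - <<'E'
from h import *
w=np.load('w1.npy',allow_pickle=True).item()
g=lambda p,z:ray(w,np.array(p)*.64,z)
print(g([[332,279],[494,277]],.01)); print('bars',g([[357,279],[472,279],[352,10],[475,10]],.04))
print('pivot',g([[501,56]],.066),'pin',g([[530,198]],.12),'cap4',g([[419,119]],.146),'back',g([[415,187]],.085))
E
```

```text
[[ 0.472714   -0.23207665  0.01      ]
 [ 0.6059247  -0.22750179  0.01      ]]
bars [[ 0.4959385  -0.22572368  0.04      ]
 [ 0.58374748 -0.22381138  0.04      ]
 [ 0.49170419 -0.03593546  0.04      ]
 [ 0.57683538 -0.0340622   0.04      ]]
pivot [[ 0.59205178 -0.06946151  0.066     ]] pin [[ 0.60445635 -0.15919404  0.12      ]] cap4 [[ 0.53730302 -0.11909099  0.146     ]] back [[ 0.53743448 -0.15512343  0.085     ]]
```

Emit:
play_rows(steps=[[[0.6, 0.5, 4, 0.1, 0, -0.005, 0], [0.6, 0, 8, 0.2, 0, -0.005, 0], [0.6, -0.5, 12, 0.26, 0, -0.005, 0], [0.6, -1.2, 15, 0.26, 0, -0.005, 0], [0.6, -1.2, 18, 0.26, 0, -0.005, 0], [0.6, -1.2, 19.4, 0.26, 0, -0.005, 0], [0.6, -1.2, 19.4, 0.26, 0, -0.005, 0], [0.6, -1.2, 19.4, 0.26, 0, -0.005, 0]]])

```text
time_s: 2.58
ee_pos: [0.5358, -0.1993, 0.0554]
eef_rot: [-2.881, 0.002, 0.027]
force: [0.3, 0.3, 0.4]
grip_width: 0.0005
```

Emit:
play_rows(steps=[[[0, -0.97, 0.26, 0, 0, 0, 0], [0, -1.93, 0.51, 0, 0, 0, 0], [0, -2.42, 0.64, 0, 0, 0, 0], [0, -2.8, 0.74, 0, 0, 0, 0], [0, -3.1, 0.82, 0, 0, 0, 0], [0, -3.4, 0.9, 0, 0, 0, 0], [0, -3.7, 0.98, 0, 0, 0, 0], [0, -4.0, 1.06, 0, 0, 0, 0], [0, -4.4, 1.17, 0, 0, 0, 0], [0, -4.8, 1.28, 0, 0, 0, 0], [0, -5.2, 1.38, 0, 0, 0, 0], [0, -5.6, 1.49, 0, 0, 0, 0], [0, -6.0, 1.6, 0, 0, 0, 0], [0, -6.4, 1.7, 0, 0, 0, 0], [0, -6.7, 1.78, 0, 0, 0, 0], [0, -7.0, 1.86, 0, 0, 0, 0], [0, -7.0, 1.86, 0, 0, 0, 0]]])

```text
time_s: 4.0
ee_pos: [0.5339, -0.1266, 0.0556]
eef_rot: [-2.881, 0.002, 0.027]
force: [-0.6, -1.5, 1.5]
grip_width: 0.0004
```

```bash
python3 - <<'E'
from h import *
w=grab('wrist');np.save('w2.npy',w,allow_pickle=True)
o=ctrl.get_obs();print(o['ee_pos'],o['eef_rot'],o['force'])
t=grab('top');im=t['frame'][165:235,175:325]
cv2.imwrite('pics/e.png',np.vstack([cv2.resize(w['frame'],(512,384)),cv2.resize(im,(512,200),interpolation=cv2.INTER_CUBIC)]))
E
```

```text
[ 0.53382418 -0.12675671  0.05554914] [-2.88103519e+00  1.83014041e-03  2.73381626e-02] [ 0.0116332  -1.65845871  2.01839896]
```

View pics/e.png

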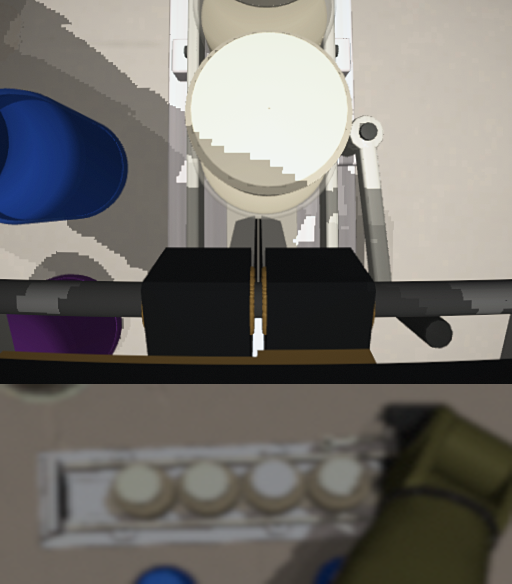

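Emit:
play_rows(steps=[[[0, -0.2, 0.05, 0, 0, 0, 0], [0, -0.5, 0.13, 0, 0, 0, 0], [0, -0.9, 0.24, 0, 0, 0, 0], [0, -1.3, 0.35, 0, 0, 0, 0], [0, -1.7, 0.45, 0, 0, 0, 0], [0, -2.1, 0.56, 0, 0, 0, 0], [0, -2.5, 0.67, 0, 0, 0, 0], [0, -2.9, 0.77, 0, 0, 0, 0], [0, -3.3, 0.88, 0, 0, 0, 0], [0, -3.7, 0.98, 0, 0, 0, 0], [0, -4.1, 1.09, 0, 0, 0, 0], [0, -4.4, 1.17, 0, 0, 0, 0], [0, -4.7, 1.25, 0, 0, 0, 0], [0, -4.9, 1.3, 0, 0, 0, 0], [0, -4.9, 1.3, 0, 0, 0, 0]]])

```text
time_s: 5.35
ee_pos: [0.5323, -0.0756, 0.0555]
eef_rot: [-2.88, 0.002, 0.028]
force: [-0.3, -1.9, 1.2]
grip_width: 0.0006
```

Emit:
play_rows(steps=[[[0, -0.1, 0.03, 0, 0, 0, 0], [0, -0.2, 0.05, 0, 0, 0, 0], [0, -0.3, 0.08, 0, 0, 0, 0], [0, -0.4, 0.11, 0, 0, 0, 0], [0, -0.4, 0.11, 0, 0, 0, 0]]])

```text
time_s: 5.77
ee_pos: [0.5322, -0.0713, 0.0555]
eef_rot: [-2.88, 0.002, 0.028]
force: [-0.5, -3.7, 1.8]
grip_width: 0.0003
```

Emit:
play_rows(steps=[[[0, -0.1, 0.03, 0, 0, 0, 0], [0, -0.2, 0.05, 0, 0, 0, 0], [0, -0.2, 0.05, 0, 0, 0, 0], [0, -0.2, 0.05, 0, 0, 0, 0]]])

```text
time_s: 6.1
ee_pos: [0.5323, -0.07, 0.0555]
eef_rot: [-2.882, 0.002, 0.027]
force: [-0.1, -9.8, 0.7]
grip_width: 0.0005
```

Emit:
play_rows(steps=[[[0, 0.3, -0.08, 0, 0, 0, 0], [0, 1.5, -0.4, 0, 0, 0, 0], [0, 4, -1.06, 0, 0, 0, 0], [0, 7, -1.86, 0, 0, 0, 0], [0, 9.7, -2.6, 0, 0, 0, 0], [0, 10.5, -6, -0.1, 0, 0, 0], [0, 11, -10, -0.26, 0, 0, 0], [0, 11.5, -14, -0.26, 0, 0, 0], [0, 11.5, -14, -0.26, 0, 0, 0], [0, 11.5, -14, -0.26, 0, 0, 0]]])

```text
time_s: 6.93
ee_pos: [0.537, -0.2176, 0.1631]
eef_rot: [3.141, -0.001, 0.027]
force: [0.5, 0.5, -1.8]
grip_width: 0.0007
```

```bash
python3 - <<'E'
from h import *
w=grab('wrist');np.save('w3.npy',w,allow_pickle=True)
o=ctrl.get_obs();print(o['ee_pos'],o['eef_rot'],o['force'])
t=grab('top');im=t['frame'][165:235,175:325]
cv2.imwrite('pics/f.png',np.vstack([cv2.resize(w['frame'],(512,384)),cv2.resize(im,(512,200),interpolation=cv2.INTER_CUBIC)]))
E
```

```text
[ 0.53622601 -0.21717993  0.1610886 ] [-3.14071177e+00  1.84444205e-03  2.71651860e-02] [ 0.61800996 -0.26279358 -0.67188498]
```

View pics/f.png

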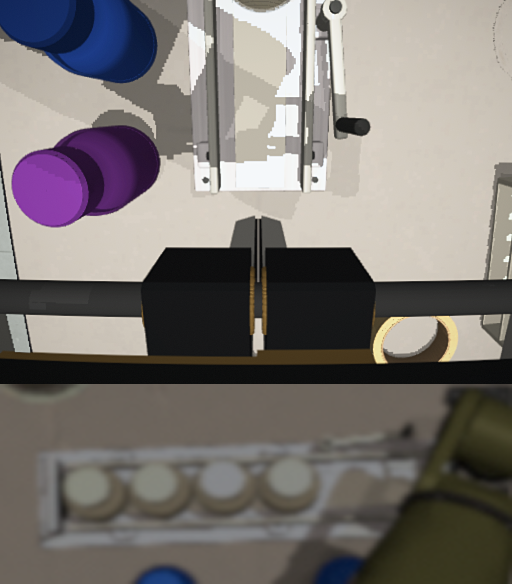

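```bash
python3 - <<'E'
from h import *
from scipy.spatial.transform import Rotation as Ro
w=np.load('w3.npy',allow_pickle=True).item()
print('pin',ray(w,[[363,127]],.12))
t=grab('top')
caps=ray(t,np.array([[88,102],[154,98],[222,96],[290,94]])*[150/512,70/200]+[175,165],.146)
y=.027;A=np.array([[np.cos(y),-np.sin(y)],[np.sin(y),np.cos(y)]]);O=np.array([.532,.0203])
print('caps track',((caps[:,:2]-O)@A).round(3).tolist())
o=ctrl.get_obs();R=Ro.from_euler('xyz',o['eef_rot']).as_matrix()
print(o['ee_pos'])
for z,phis in((.15,[-.47]),(.08,np.r_[-.47,np.arange(-.4,1.45,.1),1.415])):
  for p in phis:
    q=A@(np.array([.058,-.091])+.09*np.array([-np.sin(p),-np.cos(p)]))+O
    print(round(p,3),(R.T@(np.r_[q,z]-o['ee_pos'])*100).round(1).tolist())
E
```

```text
pin [[ 0.6053526  -0.15891022  0.12      ]]
caps track [[-0.004, 0.174], [-0.001, 0.102], [-0.001, 0.028], [-0.001, -0.047]]
[ 0.53579783 -0.21681919  0.15964628]
-0.47 [10.1, -6.6, 0.9]
-0.47 [10.2, -6.6, 7.9]
-0.4 [9.6, -6.3, 7.9]
-0.3 [8.8, -6.0, 7.9]
-0.2 [7.9, -5.8, 7.9]
-0.1 [7.0, -5.6, 7.9]
-0.0 [6.1, -5.6, 7.9]
0.1 [5.2, -5.6, 8.0]
0.2 [4.3, -5.8, 8.0]
0.3 [3.4, -6.0, 8.0]
0.4 [2.6, -6.3, 8.0]
0.5 [1.8, -6.7, 8.0]
0.6 [1.0, -7.2, 8.0]
0.7 [0.3, -7.7, 8.0]
0.8 [-0.4, -8.3, 8.0]
0.9 [-1.0, -9.0, 8.0]
1.0 [-1.5, -9.7, 8.0]
1.1 [-1.9, -10.5, 8.0]
1.2 [-2.3, -11.3, 8.0]
1.3 [-2.6, -12.2, 8.0]
1.4 [-2.8, -13.1, 8.0]
1.415 [-2.8, -13.2, 8.0]
```

Emit:
play_rows(steps=[[[4, -1, -1, 0, 0, 0, 0], [8, -3, -1, 0, 0, 0, 0], [10.2, -6.6, -1, 0, 0, 0, 0], [10.2, -6.6, 0.9, 0, 0, 0, 0], [10.2, -6.6, 4, 0, 0, 0, 0], [10.2, -6.6, 7.9, 0, 0, 0, 0], [10.2, -6.6, 7.9, 0, 0, 0, 0], [10.2, -6.6, 7.9, 0, 0, 0, 0], [10.2, -6.6, 7.9, 0, 0, 0, 0]]])

```text
time_s: 7.83
ee_pos: [0.6361, -0.1483, 0.0818]
eef_rot: [-3.14, 0.003, 0.027]
force: [0.6, 0.3, 0.6]
grip_width: 0.0005
```

Emit:
play_rows(steps=[[[-0.7, 0.4, 0.1, 0, 0, 0, 0], [-1.4, 0.7, 0.1, 0, 0, 0, 0], [-2.3, 0.9, 0.1, 0, 0, 0, 0], [-3.2, 1.1, 0.1, 0, 0, 0, 0], [-4.1, 1.1, 0.1, 0, 0, 0, 0], [-5, 1.1, 0.1, 0, 0, 0, 0], [-5.9, 0.9, 0.1, 0, 0, 0, 0], [-6.8, 0.7, 0.1, 0, 0, 0, 0], [-7.6, 0.4, 0.1, 0, 0, 0, 0], [-8.4, 0, 0.1, 0, 0, 0, 0], [-9.2, -0.5, 0.1, 0, 0, 0, 0], [-9.9, -1.0, 0.1, 0, 0, 0, 0], [-10.6, -1.6, 0.1, 0, 0, 0, 0], [-11.2, -2.3, 0.1, 0, 0, 0, 0], [-11.7, -3.0, 0.1, 0, 0, 0, 0], [-12.1, -3.8, 0.1, 0, 0, 0, 0], [-12.1, -3.8, 0.1, 0, 0, 0, 0]]])

```text
time_s: 9.25
ee_pos: [0.5134, -0.1122, 0.0813]
eef_rot: [-3.14, 0.004, 0.028]
force: [0.2, 0.2, -0.5]
grip_width: 0.0003
```

```bash
python3 - <<'E'
from h import *
w=grab('wrist');np.save('w4.npy',w,allow_pickle=True)
o=ctrl.get_obs();print(o['ee_pos'],o['force'])
cv2.imwrite('pics/g.png',w['frame'])
E
```

```text
[ 0.51391124 -0.11274794  0.08139045] [ 0.73645464  0.94402546 -0.0018206 ]
```

View pics/g.png

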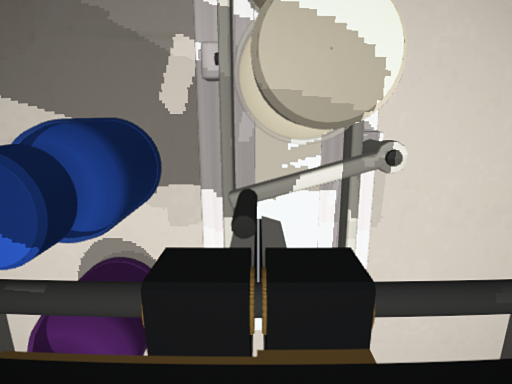

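Emit:
play_rows(steps=[[[-0.3, -0.4, 0, 0, 0, 0, 0], [-0.5, -0.8, 0, 0, 0, 0, 0], [-0.7, -1.3, 0, 0, 0, 0, 0], [-0.8, -1.7, 0, 0, 0, 0, 0], [-0.9, -2.0, 0, 0, 0, 0, 0], [-0.9, -2.0, 0, 0, 0, 0, 0]]])

```text
time_s: 9.8
ee_pos: [0.5042, -0.0924, 0.0814]
eef_rot: [-3.139, 0.004, 0.028]
force: [-0.6, -0.6, 0.4]
grip_width: 0.0004
```

Emit:
play_rows(steps=[[[-0.1, -0.1, 0, 0, 0, 0, 0], [-0.1, -0.3, 0, 0, 0, 0, 0], [-0.1, -0.4, 0, 0, 0, 0, 0], [-0.1, -0.4, 0, 0, 0, 0, 0]]])

```text
time_s: 10.13
ee_pos: [0.5031, -0.0883, 0.0814]
eef_rot: [-3.139, 0.004, 0.028]
force: [0.5, 0.7, -0.6]
grip_width: 0.0003
```

Emit:
play_rows(steps=[[[0, -0.1, 0, 0, 0, 0, 0], [0, -0.2, 0, 0, 0, 0, 0], [0, -0.3, 0, 0, 0, 0, 0], [0, -0.3, 0, 0, 0, 0, 0], [0, -0.3, 0, 0, 0, 0, 0]]])

```text
time_s: 10.55
ee_pos: [0.503, -0.0871, 0.0815]
eef_rot: [3.141, 0.003, 0.028]
force: [-0.1, -14.9, -1.6]
grip_width: 0.0007
```

```bash
python3 - <<'E'
from h import *
w=grab('wrist');np.save('w5.npy',w,allow_pickle=True)
o=ctrl.get_obs();print(o['ee_pos'],o['force'])
cv2.imwrite('pics/i.png',cv2.resize(w['frame'],(800,600)))
E
```

```text
[ 0.50302839 -0.08703861  0.08151688] [ -0.27317524 -14.64970982  -1.17519521]
```

View pics/i.png

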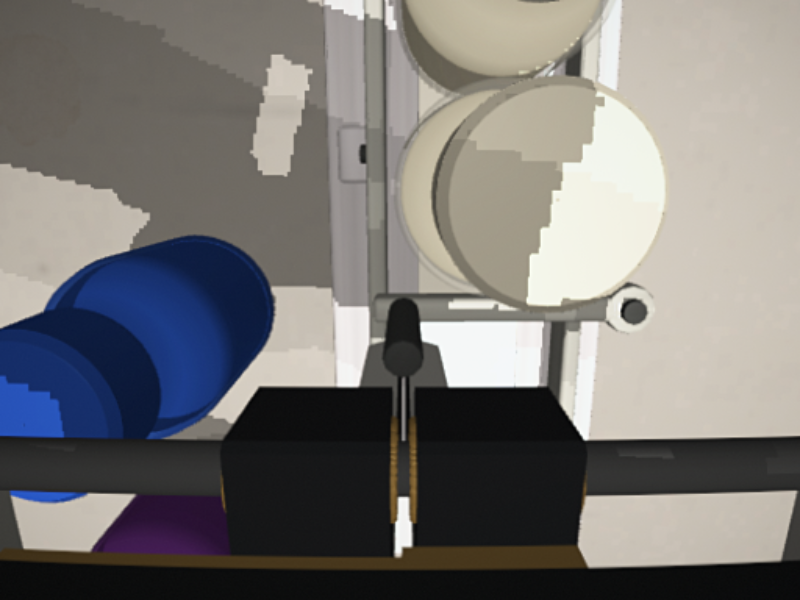

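Emit:
play_rows(steps=[[[0, 0.5, 0, 0, 0, 0, 0], [0, 3, 0, 0, 0, 0, 0], [0, 6, 0, 0, 0, 0, 0], [0, 9, -3, 0, 0, 0, 0], [0, 12, -7, 0, 0, 0, 0], [0, 13, -11, 0, 0, 0, 0], [0, 13, -15, 0, 0, 0, 0], [0, 13, -18, 0, 0, 0, 0], [0, 13, -18, 0, 0, 0, 0], [0, 13, -18, 0, 0, 0, 0], [0, 13, -18, 0, 0, 0, 0]]])

```text
time_s: 11.52
ee_pos: [0.507, -0.2167, 0.2606]
eef_rot: [3.142, 0.005, 0.028]
force: [-0.4, 0.2, -0.0]
grip_width: 0.0007
```

```bash
python3 - <<'E'
from h import *
w=grab('wrist');np.save('w6.npy',w,allow_pickle=True)
o=ctrl.get_obs();print(o['ee_pos'],o['force'])
t=grab('top');im=t['frame'][165:235,175:325]
cv2.imwrite('pics/j.png',np.vstack([cv2.resize(w['frame'],(512,384)),cv2.resize(im,(512,200),interpolation=cv2.INTER_CUBIC)]))
E
```

```text
[ 0.50693242 -0.21653193  0.26006657] [ 0.66705275  0.51741585 -0.20836674]
```

View pics/j.png

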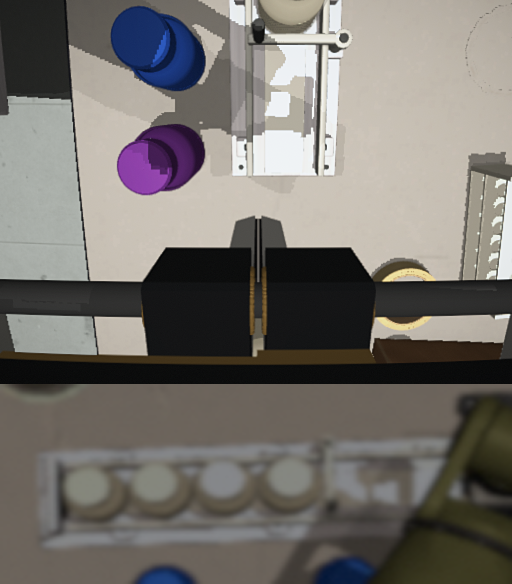

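The last picture shows the keeper straight across the track, from (250,39) to (343,39). The row is still home and evenly spaced, and the tool is clear of everything. Handing in.

```bash
python3 -c "
from station import ctrl
print(ctrl.hand_in())"
```

```text
the job is handed in; nothing more can be done
None
```

The row is home against the end stop and the keeper arm lies across the track behind it. I handed the job in at about 11.7 s of the 54 s allowed.

- **Row:** I pushed bottle_4 with the shut fingers, tilted slightly back, until the force rose to about 10 N at the position I had predicted for a home row. The bottle caps then measured y = 0.174, 0.102, 0.028 and -0.047 m along the track. Home is 0.178 to -0.044, so this agrees within the coarse top camera's error of about 4 mm.
- **Keeper:** I pushed the pin round its arc until the arm met its stop, at about 15 N. The final wrist picture shows it straight across. I did not measure its angle as a number.
- **End state:** After backing off, the pictures show the row evenly spaced and standing, and the tool well clear. The two blue bottles and the purple one near the track look untouched. I did not measure the spare bottle, cup or marker again at the end, but the arm never worked near them.

No check failed or disagreed beyond that 4 mm.

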